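# Centre the vial on the balance pan and tare

## Robot

A 6-joint arm with a two-finger parallel gripper is mounted at the origin on a cart in front of the work surface, level with it; the furniture and walls round the work are solid. World frame = base frame: x ahead of the robot, y to its left, z up, the work surface at z = 0. Lengths are in m, angles in rad, forces in N, time in s.
With the tool pointing down it reaches from about 0.35 to 0.775 m from the base axis. Payload 5.5 kg.
Tool frame: the origin (TCP) lies at the very end of the fingers, on their centre line; the grasp point (between the pads) lies 19 mm behind it; z points along the fingers, y is the line along which they close (so a half turn about z gives the same grasp; the last joint's range is limited). The gripper opens to 85 mm and grips with 20 to 120 N. Pads are 22 mm wide; open, the fingers measure 114 mm over their backs; the gripper's body (76 mm by 85 mm) begins 54 mm behind the grasp point. The pads swing forward as they close: fully open they stand 13 mm farther back than shut.
Start: joints at [-1.441, 0.313, 0.046, 1.304, 0, 1.431], TCP at [0.153, -0.554, 0.231] pointing down, gripper open.
Joint ranges: [-2.76, 2.76], [-0.86, 1.69], [-1.03, 1.26], [-2.2, 2.34], [-1.47, 1.5], [-3.14, 3.14]. Speed limits (rad/s): [2.57, 2.57, 3.14, 3.14, 3.14, 3.14].

## Interface

Orientations are given as a unit quaternion [w, x, y, z].
In Python, from workcell import env, cams, ticket, spotter gives the robot as it stands.
- The arm moves only by the tool jog_arm, never from a script. Its argument "increments" is a list that holds one entry, the list of rows, each a list of 7 numbers: the shift along the tool's x, y, z in units of 0.25 m (1.0 is 0.25 m), then the turn, a rotation vector about the tool's x, y, z in units of 180 degrees (1.0 is 180 degrees), then the closure in counts, from 0 (fully open) to 255 (shut). A call has 1 to 20 rows; each row shifts and turns the commanded pose from where the row before left it, along the tool's axes as they then stand; what a row does not reach is not made up. A row lasts 1/10 s, in which the tool goes at most 50 mm and 8.59 degrees, less where a joint would pass 70% of its speed; a pose out of reach is approached as far as the arm can. A call with a number of a shift or a turn outside -1 to 1 is refused whole. A call with a gripper value outside its range is refused whole. The fingers move at their own pace and stop on an object; "force" is the grip in N (left out, the last holds). Time passes only in rows, so rows that do not move let the fingers close. It gives the time, the measured TCP pose, the force, the opening and the grip force at its end, in the units of the state.
- env.get_state(): the state, without advancing time (a new reading comes with each control period).
- cams.read_camera(name): name is "scene" or "top" or "wrist"; returns a dict with "pixels" (420x560x3 uint8, red, green, blue), "fx", "fy", "cx", "cy" (pixels), "k1" (the pictures are not rectified: a ray, as slopes to the right and down, at radius r is drawn at 1 + k1 r^2 times it, then the intrinsics apply), "xyz" and "attitude" of the camera in the world; the wrist camera has in their place "mount" (4x4, takes a point from camera to tool coordinates, whose origin is the TCP and whose axes are the flange's). Camera axes: x right, y down, z forward; pixel columns grow to the right and rows downward; lengths in m; the calibration is good to about 2 mm. A picture is of the moment at which its call begins: read the wrist's pose just before it. There is no depth.
- ticket.hand_in(): hands the job in; it is judged then, once.
Trained networks look in the newest picture that a camera, given by its name, has taken for a name from the list of things; names that differ only in an ending like _2 or _b are one class to them, and where a whole thing is asked for, a point or a joint stands for the part that bears it (a point fixed in the world has none). Each returns a list of dicts, best first, with "conf" (0 to 1); they miss things now and then, are a little off and sometimes report something else, mostly with a low value. They report only what shows in the picture. A call takes as long as a camera call.
- spotter.find_in(target, camera): "uv" ([column, row] in pixels, amid what is visible of it).
- spotter.cut_out(target, camera): "region" (420x560 bool, what is visible of it) and "uv" ([column, row] in pixels, amid what is visible of it).
- spotter.landmark_of(target, camera): "uv" ([column, row] in pixels: a listed point, or the origin of a listed thing).
The state is a dict: "clock": time; "joint_pos": joint angles; "qvel": joint speeds; "tau": joint torques, N m; "tcp_pos": TCP position; "orientation": TCP orientation; "wrist_force": force on the tool from outside, world axes, zero at the start; "ft_torque": the same for the moment, N m; "finger_gap": finger opening in m; "grip_force": force on a finger pad.
Only numpy, scipy, OpenCV 4.12 (cv2) and the standard library are available. Lean on these libraries where they do the work, as an engineer would, in place of code of your own. Each camera call takes 0.05 s, during which the arm holds its last target. There are 200 camera calls.

## Task

A small capped vial was set down off-centre on the little round pan of the balance, and the pan rocks under it. With light taps of the fingertips nudge the vial to the middle of the ring engraved on the pan, keeping it standing on the pan and never gripping or lifting it. Only then press the blue tare key fully down and let it go, leaving the grey on/off key and the things around the balance alone.

Things in the scene. Friction and masses are not known exactly. Their poses are not given: they have to be found in the camera images.
- vial: brown capped vial standing upright on the balance pan, at first 13 to 19 mm off its middle in any direction: 23 mm in diameter, 57 mm tall (straight glass to 46 mm, then a black cap 18 mm wide), 30 to 60 g. Origin: centre of its underside, z up. It is not fastened; pushed low, near its foot, it slides, pushed high or struck it tips over
- pan_centre (a point): middle of the pan's top face at rest. Flat steel disc without lip, 66 mm in diameter, top 60.5 mm above the bench; a dark ring 36 mm wide inside is engraved round its middle. It sits on a sprung cone and rocks up to 4 degrees towards an off-centre load (rim dips up to 2.5 mm, the opposite rim rises as much) and levels out once the load is centred. Free room on all sides above it
- balance: white tabletop balance, 210 x 165 mm, fixed. Origin: on the bench under its middle; x points from the front panel (42 mm high, with keys and display) to the rear, z up. Pan middle 35 mm from the origin along +x; the deck round the pan is 50 mm high and spans x -29 to 97, y -74 to 74 mm. The display between the keys is at most 50 mm high
- tare_key_top (a point): centre of the top face of the blue tare key (moves with it), 24 x 28 mm, 52 mm above the bench when up, 66 mm in front of and 54 mm to the right (-y of the balance) of the balance's origin. It stands 8.5 mm above its dark frame
- tare_key (a joint): travel of the blue tare key, m: 0 up, 0.004 fully down; straight down, spring force about 1 N at the start and 4 N fully down; springs back when let go
- power_key (a joint): travel of the grey on/off key, m: 0 up, 0.004 down; same key at the left of the display (+y of the balance), 108 mm from the tare key. Not to be pressed
- dropper_bottle: brown dropper bottle standing on the bench right of the balance, 34 mm wide, 102 mm tall, origin under its middle. Leave alone
- petri_dish: petri dish lying on the bench left of the balance, 59 mm in diameter, 15 mm high, origin under its middle. Leave alone
- slide_box: green slide box on the bench left behind the balance, 65 x 85 x 30 mm, origin under its middle. Leave alone
- microscope_b: tall stereo microscope fixed on the bench right of and behind the balance, 340 x 222 mm, 429 mm high, its head and eyepieces overhanging towards the front from 180 mm up: keep the arm clear of it, passing in front of it. Origin on the bench under its middle, x towards its rear

How it is judged:
By the outcome, as a careful person would: the job done as asked, in the order asked, and still so for the second after the job is handed in, with the robot touching nothing.
It also fails if it takes over 50 s, if anything falls off the work surface, if the arm or the gripper's body presses on something with over 40 N, if the wrist force passes 120 N, or if a joint passes its speed limit or range.

## Working session

There is one attempt and no reset: what is moved stays moved. The work goes in short steps, Python scripts to look and compute and a tool call to move; the robot and the scene stay as the last step left them, time stands still between calls to the robot, and variables do not carry over. Pictures are saved under pics/ and viewed, at most 11 in all, crops included, and the job is handed in when it is done.

Besides the shell and the picture viewer there is one more tool, called after "Emit:" as name(argument=value, ...) on one line, values as JSON. jog_arm: Moves the arm, as the interface text tells. Shifts and turns lie within -1 to 1; 1 stands for 0.25 m of shift or 180 degrees of turn. Its arguments: {"type":"object","properties":{"increments":{"type":"array"},"force":{"type":"number"}},"required":["increments"]}

```bash
ls; mkdir -p pics
cat > h.py <<'E'
import numpy as np, cv2
from scipy.spatial.transform import Rotation as R
from workcell import env, cams, ticket, spotter
def Rq(q): return R.from_quat([q[1],q[2],q[3],q[0]]).as_matrix()
def cam(name):
    s=env.get_state(); c=cams.read_camera(name)
    if 'mount' in c:
        T=np.eye(4);T[:3,:3]=Rq(s['orientation']);T[:3,3]=s['tcp_pos'];M=T@np.array(c['mount'])
        c['P'],c['A']=M[:3,3],M[:3,:3]
    else:
        a=np.array(c['attitude'],float); c['P']=np.array(c['xyz']); c['A']=a if a.shape==(3,3) else Rq(a)
    return c
def ray(c,uv):
    d=np.array([(uv[0]-c['cx'])/c['fx'],(uv[1]-c['cy'])/c['fy']]); p=d.copy()
    for _ in range(10): p=d/(1+c['k1']*(p@p))
    return c['A']@np.array([p[0],p[1],1])
def atz(c,uv,z):
    r=ray(c,uv); return c['P']+r*(z-c['P'][2])/r[2]
def proj(c,X):
    q=c['A'].T@(np.array(X)-c['P']); p=q[:2]/q[2]; p=p*(1+c['k1']*(p@p))
    return np.array([p[0]*c['fx']+c['cx'],p[1]*c['fy']+c['cy']])
def tri(obs):
    A=np.zeros((3,3));b=np.zeros(3)
    for c,uv in obs:
        r=ray(c,uv);r/=np.linalg.norm(r);M=np.eye(3)-np.outer(r,r);A+=M;b+=M@c['P']
    return np.linalg.solve(A,b)
def save(c,n,crop=None,k=1):
    im=c['pixels'][:,:,::-1]
    if crop: im=im[crop[1]:crop[3],crop[0]:crop[2]]
    cv2.imwrite('pics/'+n,cv2.resize(im,None,fx=k,fy=k,interpolation=cv2.INTER_CUBIC))
E
python3 - <<'E'
from h import *
np.set_printoptions(precision=4,suppress=True)
C={}
s=env.get_state();print(s['tcp_pos'],s['orientation'],s['finger_gap'],s['clock'])
for n in('scene','top'):
    c=C[n]=cam(n);print(n,c['P'],c['fx'],c['A'][:,2]);save(c,n+'.png')
for t in('vial','pan_centre','tare_key_top','balance','dropper_bottle','microscope_b','power_key','petri_dish'):
    o=[]
    for n in C:
        l=spotter.landmark_of(t,n) if t!='power_key' else spotter.find_in(t,n)
        if l: print(t,n,l[0]['uv'],round(l[0]['conf'],2)); o.append((C[n],l[0]['uv']))
    if len(o)==2: print('   ',tri(o))
E
python3 -c "
import cv2,numpy as np
a=[cv2.resize(cv2.imread('pics/%s.png'%n),(400,300)) for n in('scene','top')];cv2.imwrite('pics/both.png',np.hstack(a))"
```

```text
pics
[ 0.1532 -0.5537  0.2304] [-0.0009  0.9909  0.1345  0.    ] 0.08498036957740483 0.0
scene [1.1339 0.4394 0.6368] 405.296888897132 [-0.6353 -0.4332 -0.6393]
top [0.507  0.0326 0.9553] 406.47233484631744 [ 0.0564  0.0339 -0.9978]
vial scene [320.2, 234.7] 0.63
vial top [234.8, 199.0] 0.63
    [0.5892 0.1569 0.055 ]
pan_centre scene [325.0, 229.6] 0.76
pan_centre top [231.5, 207.7] 0.61
    [0.5713 0.1616 0.058 ]
tare_key_top scene [290.0, 207.1] 0.7
tare_key_top top [280.0, 218.3] 0.64
    [0.5443 0.0556 0.0537]
balance scene [320.2, 239.0] 0.69
balance top [247.3, 218.8] 0.81
    [ 0.5467  0.1358 -0.0032]
dropper_bottle top [287.4, 164.7] 0.55
microscope_b top [281.0, 219.0] 0.17
power_key scene [334.2, 199.2] 0.42
power_key top [251.9, 252.3] 0.55
    [0.4684 0.1234 0.0532]
petri_dish scene [369.0, 225.0] 0.88
petri_dish top [216.2, 268.1] 0.73
    [ 0.4333  0.2103 -0.0116]
```

View pics/top.png

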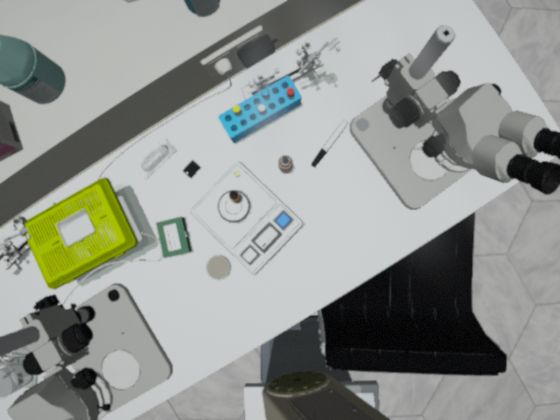

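View pics/scene.png

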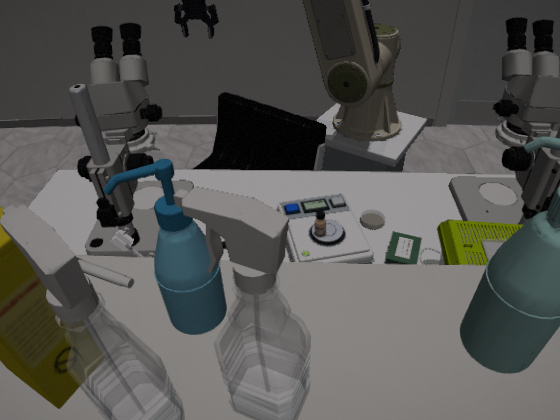

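Top view: the balance is turned about 48° with its pan at (233,206), the vial off to the upper right of the pan, the blue tare key at (284,220) and the grey key at (250,255). The scene view agrees. I'll bring the wrist over with the fingers nearly shut, passing in front of the microscope.

Emit:
jog_arm(increments=[[[0.1,-0.12,0,0,0,0,225],[0.1,-0.12,0,0,0,0,225],[0.1,-0.12,0,0,0,0,225],[0.1,-0.12,0,0,0,0,225],[0.1,-0.12,0,0,0,0,225],[0.1,-0.12,0,0,0,0,225],[0.1,-0.12,0,0,0,0,225],[0.1,-0.12,0,0,0,0,225],[0.1,-0.12,0,0,0,0,225],[0.1,-0.12,0,0,0,0,225],[0.1,-0.12,0,0,0,0,225],[0.1,-0.12,0,0,0,0,225],[0.1,-0.12,0,0,0,0,225],[0.1,-0.12,0,0,0,0,225],[0.1,-0.12,0,0,0,0,225],[0.11,-0.09,0,0,0,0,225],[0.11,-0.09,0,0,0,0,225],[0.11,-0.09,0,0,0,0,225],[0,0,0,0,0,0,225],[0,0,0,0,0,0,225]]], force=20)

```text
clock: 2.9
tcp_pos: [0.4562, 0.0671, 0.231]
orientation: [0.0, 0.991, 0.135, -0.0]
wrist_force: [0.0, 0.2, -0.4]
finger_gap: 0.0106
grip_force: 0.0
```

Run:
```python
from h import *
np.set_printoptions(precision=4,suppress=True)
s=env.get_state();print(s['clock'],s['tcp_pos'],Rq(s['orientation']),s['finger_gap'])
c=cam('wrist');print(c['P'],c['A'],c['mount']);save(c,'w1.png')
for t in('vial','pan_centre','tare_key_top','balance'):
    l=spotter.landmark_of(t,'wrist')
    z={'vial':.0605,'pan_centre':.0605,'tare_key_top':.052,'balance':0}[t]
    for q in l[:2]: print(t,q['uv'],q['conf'],atz(c,q['uv'],z))
```

```text
2.9 [0.4562 0.0671 0.231 ] [[ 0.9633  0.2684 -0.0008]
 [ 0.2684 -0.9633 -0.0003]
 [-0.0009  0.0001 -1.    ]] 0.010622099711912508
[0.5337 0.0889 0.374 ] [[ 0.2678 -0.9159 -0.2991]
 [-0.9635 -0.2549 -0.0824]
 [-0.0007  0.3102 -0.9507]] [[-0.0006 -0.9509 -0.3094  0.0804]
 [ 1.     -0.0003 -0.001  -0.0002]
 [ 0.0008 -0.3094  0.9509 -0.1431]
 [ 0.      0.      0.      1.    ]]
vial [218.8, 8.4] 0.77 [0.5917 0.1566 0.0605]
vial [149.9, 154.6] 0.61 [0.4527 0.1935 0.0605]
tare_key_top [313.4, 103.8] 0.63 [0.5392 0.0554 0.052 ]
balance [234.3, 72.5] 0.66 [0.548  0.1405 0.    ]
```

View pics/w1.png

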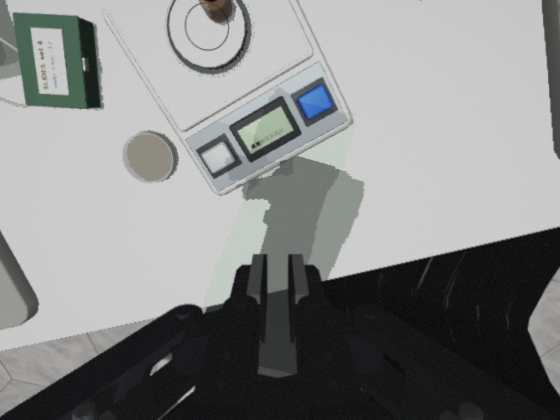

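Wrist view: the pan ring is at about (208,27) with the vial against the top edge at (215,8), the tare key at (315,102) and the grey key at (217,157). I'll move forward for a better view.

Emit:
jog_arm(increments=[[[0.1,-0.07,0,0,0,0,225],[0.1,-0.07,0,0,0,0,225],[0.1,-0.07,0,0,0,0,225],[0,0,0,0,0,0,225],[0,0,0,0,0,0,225]]])

```text
clock: 3.65
tcp_pos: [0.5143, 0.1366, 0.231]
orientation: [0.0, 0.991, 0.134, -0.0]
wrist_force: [-0.7, -0.4, -0.4]
finger_gap: 0.0104
grip_force: 0.0
```

```bash
cat > look.py <<'E'
from h import *
import sys
np.set_printoptions(precision=4,suppress=True)
s=env.get_state();print(s['clock'],s['tcp_pos'],s['joint_pos'],s['finger_gap'])
c=cam('wrist');save(c,sys.argv[1]+'.png')
for t,z in(('vial',.0605),('pan_centre',.0605),('tare_key_top',.052)):
    for q in spotter.landmark_of(t,'wrist')[:1]: print(t,q['uv'],q['conf'],atz(c,q['uv'],z),proj(c,atz(c,q['uv'],z)))
for q in spotter.cut_out('vial','wrist')[:1]:
    v,u=np.nonzero(q['region']);print('vial px',u.min(),u.max(),v.min(),v.max(),q['conf'])
E
python3 look.py w2
```

```text
3.65 [0.5143 0.1366 0.231 ] [ 0.1089  0.2307 -0.0652  1.2758 -0.0004  2.9808] 0.010398597635511413
vial [278.3, 99.5] 0.83 [0.5921 0.1575 0.0605] [278.3  99.5]
pan_centre [265.9, 118.8] 0.89 [0.5726 0.164  0.0605] [265.9 118.8]
tare_key_top [363.0, 178.6] 0.56 [0.5418 0.0551 0.052 ] [363.  178.6]
vial px 267 294 84 112 0.57
```

View pics/w2.png

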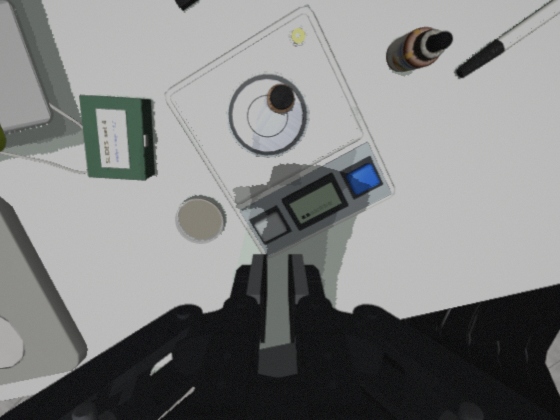

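Wrist view: the pan rim spans about (229–306, 73–157), with the vial cap at (282,98), up and to the right of the ring middle at about (267,116). The tare key is at (363,178). I'll refine the pan centre by fitting its circles.

```bash
cat > fit.py <<'E'
from h import *
from scipy.optimize import minimize
a=np.linspace(0,2*np.pi,180)
def panfit(c,x0,mask=None):
    g=cv2.GaussianBlur(cv2.cvtColor(c['pixels'],cv2.COLOR_RGB2GRAY),(0,0),.8).astype(np.float32)
    def samp(p,r,z=.0605):
        uv=np.array([proj(c,[p[0]+r*np.cos(t),p[1]+r*np.sin(t),z]) for t in a],np.float32)
        return cv2.remap(g,uv[:,:1],uv[:,1:],cv2.INTER_LINEAR).ravel()
    f=lambda p:np.mean(np.minimum(samp(p,.0175),200))+np.mean(samp(p,.0325))
    best=min(((f((x0[0]+i*1e-3,x0[1]+j*1e-3)),i,j) for i in range(-5,6) for j in range(-5,6)))
    x=np.array(x0[:2])+1e-3*np.array(best[1:])
    r=minimize(f,x,method='Nelder-Mead',options=dict(initial_simplex=[x,x+[.001,0],x+[0,.001]],xatol=1e-4))
    return r.x,r.fun,[round(float(np.mean(samp(r.x,k))),0) for k in(.0165,.0175,.0185,.025,.031,.032,.033,.034,.036)]
E
python3 - <<'E'
from fit import *
np.set_printoptions(precision=4,suppress=True)
for n in('wrist','top'):
    c=cam(n); print(n,panfit(c,(.572,.163)))
    if n=='wrist': 
        im=c['pixels'];save(c,'z.png')
        # black cap centroid
        g=cv2.cvtColor(im,cv2.COLOR_RGB2GRAY);m=np.zeros_like(g);m[80:118,262:300]=1
        b=((g<45)&(m>0)).astype(np.uint8);k,l,st,ce=cv2.connectedComponentsWithStats(b);i=1+np.argmax(st[1:,4]);print('cap',ce[i],st[i],atz(c,ce[i],.1165))
    q=spotter.landmark_of('vial',n)[0]['uv'];print('foot',atz(c,q,.0605),q)
E
```

```text
wrist (array([0.5743, 0.1641]), np.float64(249.20721435546875), [146.0, 135.0, 134.0, 157.0, 151.0, 128.0, 102.0, 90.0, 120.0])
cap [280.7628  96.7116] [270  85  23  24 430] [0.5944 0.156  0.1165]
foot [0.5927 0.1568 0.0605] [278.8, 99.0]
top (array([0.5609, 0.2021]), np.float64(113.49121856689453), [44.0, 45.0, 47.0, 57.0, 66.0, 67.0, 70.0, 73.0, 80.0])
foot [0.5903 0.151  0.0605] [237.7, 197.8]
```

Emit:
jog_arm(increments=[[[0,0,0,0,0,-0.0469,225],[0,0,0,0,0,-0.0469,225],[0,0,0,0,0,-0.0469,225],[0,0,0,0,0,-0.0469,225],[0,0,0,0,0,-0.0469,225],[0,0,0,0,0,-0.0469,225],[0,0,0,0,0,-0.0469,225],[0,0,0,0,0,-0.0469,225],[0,0,0,0,0,-0.0469,225],[0,0,0,0,0,-0.0469,225],[0,0,0,0,0,-0.0469,225],[0,0,0,0,0,-0.0469,225],[0,0,0,0,0,-0.0469,225],[0,0,0,0,0,-0.0469,225],[0,0,0,0,0,-0.0469,225],[0,0,0,0,0,-0.0469,225],[0,0,0,0,0,-0.0469,225],[0,0,0,0,0,0,225]]])

```text
clock: 5.9
tcp_pos: [0.5145, 0.137, 0.2313]
orientation: [0.0, 0.182, 0.983, -0.0]
wrist_force: [0.1, -0.4, 0.6]
finger_gap: 0.01
grip_force: 0.0
```

Emit:
jog_arm(increments=[[[-0.1,0.047,0,0,0,0,225],[-0.1,0.047,0,0,0,0,225],[-0.1,0.047,0,0,0,0,225],[-0.1,0.047,0,0,0,0,225],[0,0,0,0,0,0,225],[0,0,0,0,0,0,225],[0,0,0,0,0,0,225]]])

```text
clock: 6.6
tcp_pos: [0.6239, 0.145, 0.2312]
orientation: [-0.0, 0.183, 0.983, -0.0]
wrist_force: [-0.1, 0.3, 0.3]
finger_gap: 0.0096
grip_force: 0.0
```

```bash
python3 look.py w3
python3 - <<'E'
from fit import *
np.set_printoptions(precision=4,suppress=True)
c=cam('wrist');print(panfit(c,(.573,.163)));s=env.get_state();print(Rq(s['orientation']))
E
```

```text
6.6 [0.6239 0.145  0.2312] [ 0.1032  0.4461  0.2407  1.3664 -0.0001  0.4716] 0.009612410781551846
vial [275.9, 150.1] 0.89 [0.5928 0.1567 0.0605] [275.9 150.1]
pan_centre [275.6, 130.5] 0.64 [0.5756 0.1631 0.0605] [275.6 130.5]
tare_key_top [155.8, 135.4] 0.65 [0.5386 0.0529 0.052 ] [155.8 135.4]
vial px 257 284 0 5 0.4
(array([0.5745, 0.1641]), np.float64(229.92652893066406), [151.0, 138.0, 134.0, 147.0, 131.0, 106.0, 81.0, 68.0, 95.0])
[[-0.9334  0.359   0.0005]
 [ 0.359   0.9334 -0.    ]
 [-0.0005  0.0002 -1.    ]]
```

View pics/w3.png

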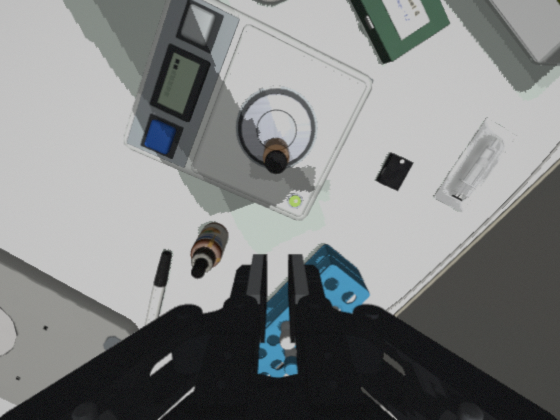

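Wrist view from the rear: the vial foot is at (276,150), the ring centre at (277,128) and the finger gap column at about 278, so all are in line. I'll descend behind the vial and approach gently.

Emit:
jog_arm(increments=[[[0,0,0.16,0,0,0,225],[0,0,0.16,0,0,0,225],[0,0,0.16,0,0,0,225],[0,0,0.12,0,0,0,225],[0,0,0.05,0,0,0,225],[0,0,0,0,0,0,225],[0.01,0,0,0,0,0,225],[0.01,0,0,0,0,0,225],[0,0,0,0,0,0,225],[0,0,0,0,0,0,225]]])

```text
clock: 7.9
tcp_pos: [0.6209, 0.147, 0.0702]
orientation: [0.001, 0.182, 0.983, 0.0]
wrist_force: [0.5, 0.3, 0.4]
finger_gap: 0.01
grip_force: 0.0
```

```bash
python3 look.py w4
```

```text
7.9 [0.6209 0.147  0.0702] [ 0.1069  0.5177 -0.0488  1.0019 -0.0001  0.4737] 0.0100098404332136
vial [273.6, 203.6] 0.96 [0.5918 0.1572 0.0605] [273.6 203.6]
pan_centre [272.6, 169.0] 0.96 [0.5757 0.1629 0.0605] [272.6 169. ]
tare_key_top [48.9, 177.5] 0.84 [0.5403 0.0547 0.052 ] [ 48.9 177.5]
vial px 244 302 182 286 0.67
```

View pics/w4.png

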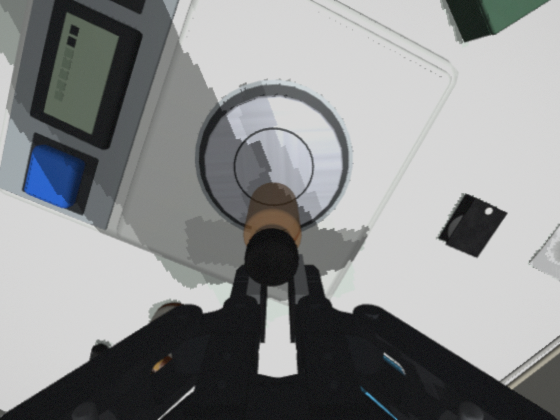

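The engraved ring is centred at (273,167), and the vial stands upright at its near edge with the foot at about (273,204). The fingertips are about 9 mm behind it. I'll push gently, stopping short.

Emit:
jog_arm(increments=[[[0.01,-0.004,0.012,0,0,0,225],[0.01,0,0,0,0,0,225],[0.01,0,0,0,0,0,225],[0.005,0,0,0,0,0,225],[0.005,0,0,0,0,0,225],[0.005,0,0,0,0,0,225],[0.005,0,0,0,0,0,225],[0.005,0,0,0,0,0,225],[0.005,0,0,0,0,0,225],[0,0,0,0,0,0,225],[0,0,0,0,0,0,225]]])

```text
clock: 9.25
tcp_pos: [0.6057, 0.1513, 0.0658]
orientation: [-0.0, 0.182, 0.983, -0.0]
wrist_force: [0.5, 0.0, -0.2]
finger_gap: 0.0097
grip_force: 0.1
```

```bash
python3 look.py w5
python3 - <<'E'
from h import *
s=env.get_state();p=np.array(s['tcp_pos']);M=Rq(s['orientation'])
print('pan in tool',M.T@(np.array([.5744,.1641,.0605])-p))
E
```

```text
9.25 [0.6057 0.1513 0.0658] [ 0.1164  0.4991 -0.0919  0.9799 -0.      0.4833] 0.009740466257267604
vial [276.3, 225.1] 0.58 [0.586  0.1593 0.0605] [276.3 225.1]
pan_centre [276.2, 201.6] 0.71 [0.5748 0.1635 0.0605] [276.2 201.6]
tare_key_top [50.9, 211.5] 0.77 [0.5408 0.0532 0.052 ] [ 50.9 211.5]
vial px 249 307 205 314 0.82
pan in tool [0.03383042 0.00074529 0.00521308]
```

View pics/w5.png

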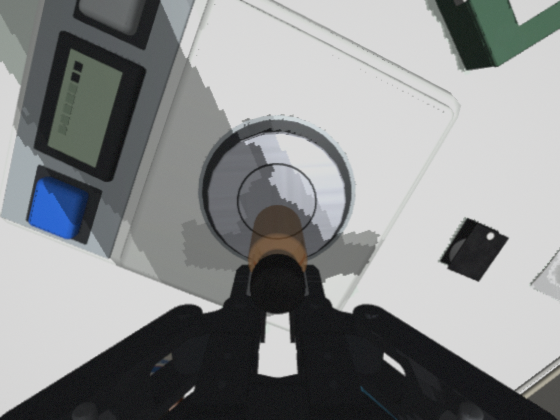

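The vial is upright and nestled against the fingertips, with the foot at (276,225) and the ring centre at (276,202). About 12 mm remain.

Emit:
jog_arm(increments=[[[0.005,0,0,0,0,0,225],[0.005,0,0,0,0,0,225],[0.005,0,0,0,0,0,225],[0.005,0,0,0,0,0,225],[0.005,0,0,0,0,0,225],[0.005,0,0,0,0,0,225],[0.005,0,0,0,0,0,225],[0.005,0,0,0,0,0,225],[0,0,0,0,0,0,225],[0,0,0,0,0,0,225]]])

```text
clock: 10.5
tcp_pos: [0.5963, 0.1549, 0.0657]
orientation: [-0.0, 0.182, 0.983, -0.0]
wrist_force: [0.6, 0.5, 1.2]
finger_gap: 0.0099
grip_force: 0.2
```

```bash
python3 look.py w6
python3 - <<'E'
from fit import *
s=env.get_state();p=np.array(s['tcp_pos']);M=Rq(s['orientation'])
print('pan in tool',M.T@(np.array([.5744,.1641,.0605])-p))
print(panfit(cam('wrist'),(.5744,.1641)))
E
```

```text
10.5 [0.5963 0.1549 0.0657] [ 0.124   0.4849 -0.1156  0.9705 -0.0001  0.4909] 0.009916096894744311
vial [276.6, 224.9] 0.76 [0.5766 0.163  0.0605] [276.6 224.9]
tare_key_top [56.1, 230.1] 0.63 [0.5412 0.0536 0.052 ] [ 56.1 230.1]
vial px 248 308 205 313 0.92
pan in tool [0.02383152 0.00072525 0.00521109]
(array([0.5741096 , 0.16411338]), np.float64(155.93495178222656), [108.0, 92.0, 99.0, 124.0, 112.0, 82.0, 53.0, 52.0, 82.0])
```

View pics/w6.png

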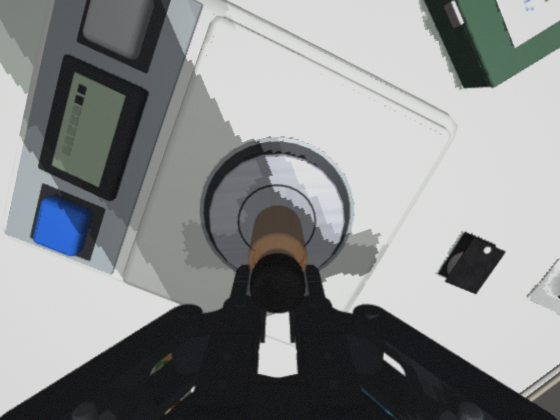

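The vial is nearly home: its foot is at (277,225) and the ring centre at (277,219), about 2.4 mm left. I'll nudge it, back off and look.

Emit:
jog_arm(increments=[[[0.005,0.0015,0,0,0,0,225],[0.005,0.0015,0,0,0,0,225],[0,0,0,0,0,0,225],[0,0,0,0,0,0,225],[-0.01,0,0,0,0,0,225],[-0.02,0,0,0,0,0,225],[-0.03,0,0,0,0,0,225],[-0.04,0,0,0,0,0,225],[0,0,-0.1,0,0,0,225],[0,0,-0.16,0,0,0,225],[0,0,-0.16,0,0,0,225],[0,0,-0.16,0,0,0,225],[0,0,0,0,0,0,225],[0,0,0,0,0,0,225]]])

```text
clock: 12.2
tcp_pos: [0.6192, 0.1473, 0.2121]
orientation: [0.002, 0.183, 0.983, 0.0]
wrist_force: [0.0, 0.2, -1.6]
finger_gap: 0.0102
grip_force: 0.0
```

```bash
python3 look.py w7
python3 - <<'E'
from fit import *
c=cam('wrist');print(panfit(c,(.5744,.1641)))
g=cv2.cvtColor(c['pixels'],cv2.COLOR_RGB2GRAY);q=proj(c,[.5744,.1641,.117]).astype(int);print(q)
m=np.zeros_like(g);m[q[1]-22:q[1]+22,q[0]-22:q[0]+22]=1
k,l,st,ce=cv2.connectedComponentsWithStats(((g<45)&(m>0)).astype(np.uint8));i=1+np.argmax(st[1:,4]);print('cap',ce[i],st[i],atz(c,ce[i],.1165))
im=c['pixels'].copy()
save(c,'w7c.png',(q[0]-100,max(q[1]-120,0),q[0]+100,q[1]+60),3)
E
```

```text
12.2 [0.6192 0.1473 0.2121] [ 0.1076  0.4376  0.1812  1.3111 -0.0002  0.4749] 0.010186551351752636
vial [275.5, 133.9] 0.76 [0.5727 0.1649 0.0605] [275.5 133.9]
pan_centre [273.5, 135.8] 0.68 [0.5736 0.1626 0.0605] [273.5 135.8]
tare_key_top [149.4, 143.1] 0.81 [0.5394 0.0537 0.052 ] [149.4 143.1]
vial px 263 291 123 158 0.79
(array([0.574267 , 0.1642884]), np.float64(215.69741821289062), [129.0, 120.0, 125.0, 154.0, 135.0, 109.0, 84.0, 68.0, 94.0])
[276 148]
cap [277.74476987 149.32635983] [266 137  25  26 478] [0.5749695 0.1646893 0.1165   ]
```

View pics/w7c.png

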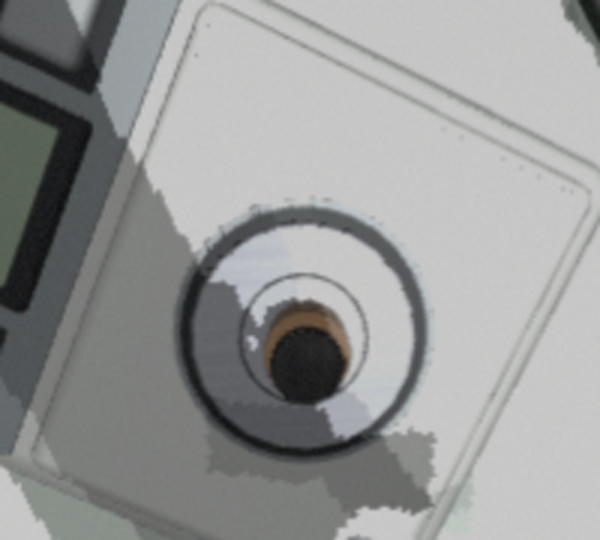

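The vial is standing, and its cap (302,365 in the crop) lies along the line of sight over the ring centre: less than 1 mm off by cap and pan fit. Next I'll shut the fingers, turn square to the key and move above it.

Emit:
jog_arm(increments=[[[0,0,0,0,0,0.045,255],[0,0,0,0,0,0.045,255],[0,0,0,0,0,0.045,255],[-0.011,-0.121,0,0,0,0,255],[-0.011,-0.121,0,0,0,0,255],[-0.011,-0.121,0,0,0,0,255],[-0.011,-0.121,0,0,0,0,255],[0,0,0,0,0,0,255],[0,0,0.17,0,0,0,255],[0,0,0.17,0,0,0,255],[0,0,0.17,0,0,0,255],[0,0,0,0,0,0,255],[0,0,0,0,0,0,255]]])

```text
clock: 13.8
tcp_pos: [0.539, 0.055, 0.0831]
orientation: [-0.001, 0.385, 0.923, -0.0]
wrist_force: [0.0, 0.2, 0.7]
finger_gap: -0.0003
grip_force: 0.0
```

```bash
python3 look.py w8
python3 - <<'E'
from fit import *
s=env.get_state();p=np.array(s['tcp_pos']);M=Rq(s['orientation']);print(M[:,0],s['wrist_force'])
print('key in tool',M.T@(np.array([.5406,.0542,.052])-p))
E
```

```text
13.8 [0.539  0.055  0.0831] [-0.0465  0.3423 -0.2919  0.9389  0.0001  0.7442] -0.0002910806664989798
vial [476.7, 156.0] 0.55 [0.5751 0.1646 0.0605] [476.7 156. ]
tare_key_top [276.1, 246.7] 0.69 [0.5405 0.0538 0.052 ] [276.1 246.7]
vial px 457 559 135 207 0.64
[-0.70315924  0.71102576 -0.00307454] [-0.12431154  0.11291094 -0.35521547]
key in tool [ 0.00022466 -0.00085965  0.0335167 ]
```

View pics/w8.png

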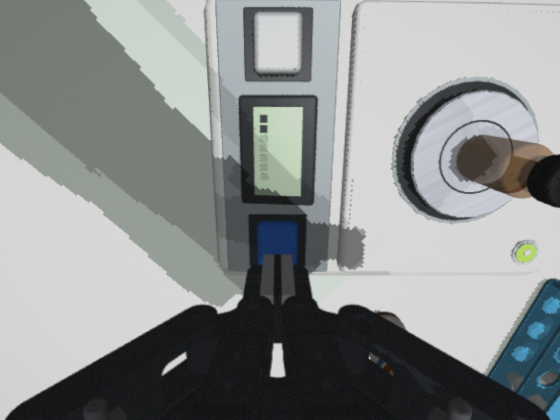

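The fingers are square over the blue key at (277,240), and the vial stands in the ring at about (475,155). I'll press.

Emit:
jog_arm(increments=[[[0,-0.004,0.1,0,0,0,255],[0,0,0.02,0,0,0,255],[0,0,0.004,0,0,0,255],[0,0,0.004,0,0,0,255],[0,0,0.004,0,0,0,255],[0,0,0.004,0,0,0,255],[0,0,0,0,0,0,255],[0,0,0,0,0,0,255]]])

```text
clock: 14.85
tcp_pos: [0.5393, 0.0539, 0.0498]
orientation: [0.001, 0.385, 0.923, 0.0]
wrist_force: [0.7, 0.2, 2.9]
finger_gap: 0.0001
grip_force: 1.2
```

Force is 2.9 N at z = 49.8 mm, about halfway down. I'll continue.

Emit:
jog_arm(increments=[[[0,0,0.004,0,0,0,255],[0,0,0.004,0,0,0,255],[0,0,0.002,0,0,0,255],[0,0,0,0,0,0,255],[0,0,0,0,0,0,255]]])

```text
clock: 15.35
tcp_pos: [0.5393, 0.0539, 0.0479]
orientation: [0.001, 0.385, 0.923, 0.0]
wrist_force: [-1.2, 0.3, 9.0]
finger_gap: 0.0002
grip_force: 4.9
```

The force is 9 N, above the 4 N spring, so the key has bottomed out. I'll release it and back away.

Emit:
jog_arm(increments=[[[0,0,0,0,0,0,255],[0,0,-0.01,0,0,0,255],[0,0,-0.02,0,0,0,255],[0,0,-0.06,0,0,0,255],[0,0,-0.12,0,0,0,255],[0,0,-0.16,0,0,0,255],[0,0,-0.16,0,0,0,255],[0,0,-0.16,0,0,0,255],[-0.1,0,0,0,0,0,255],[0,0,0,0,0,0,255],[0,0,0,0,0,0,255],[0,0,0,0,0,0,255]]])

```text
clock: 16.55
tcp_pos: [0.555, 0.0364, 0.218]
orientation: [-0.001, 0.385, 0.923, -0.0]
wrist_force: [0.3, -0.0, -0.0]
finger_gap: -0.0002
grip_force: 0.0
```

```bash
python3 look.py w9
```

```text
16.55 [0.555  0.0364 0.218 ] [-0.0789  0.2832 -0.0277  1.263   0.0001  0.7123] -0.0001915573243332186
vial [395.3, 102.5] 0.97 [0.5748 0.1652 0.0605] [395.3 102.5]
pan_centre [393.1, 104.8] 0.69 [0.5749 0.1626 0.0605] [393.1 104.8]
tare_key_top [278.1, 164.7] 0.81 [0.5416 0.0524 0.052 ] [278.1 164.7]
vial px 383 434 89 119 0.6
```

View pics/w9.png

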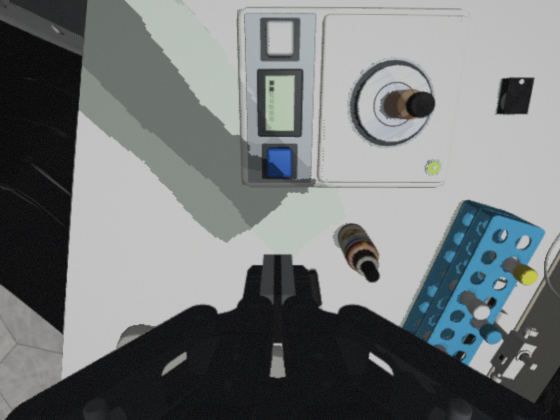

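The vial stands in the ring at (395,103), the tare key at (278,163) is up again, and nothing else has moved.

```bash
python3 -c "
from workcell import ticket;print(ticket.hand_in())"
```

```text
the job is handed in; nothing more can be done
None
```

I nudged the vial to about 1 mm from the ring's middle, still standing, then pressed the tare key fully down and let it go; the job was handed in at about 17 s with nothing else touched.

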